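Turn the vial carrier round in the analyser

ROBOT

A 6-joint arm with a two-finger parallel gripper is mounted at the origin on the work surface. World frame = base frame: x ahead of the robot, y to its left, z up, the work surface at z = 0. Lengths are in mm, angles in rad, forces in N, time in s.
With the tool pointing down it reaches from about 350 to 975 mm from the base axis. Payload 7.1 kg.
Tool frame: the origin (TCP) lies at the very end of the fingers, on their centre line; the grasp point (between the pads) lies 19 mm behind it (ctrl.pinch_z is the z of the grasp point in the tool frame, in mm); z points along the fingers, y is the direction in which the jaws open and shut (so a half turn about z gives the same grasp; the last joint's range is limited). The gripper opens to 88 mm and grips with 3 to 60 N. Pads are 20 mm wide; open, the fingers measure 115 mm over their backs; the gripper's body (75 mm by 178 mm) begins 61 mm behind the grasp point.
Start: joints at [-0.019, 0.423, 1.63, -0, 1.089, -0.019], TCP at [624.984, 0.026, 222.675] pointing down, gripper open.
Joint ranges: [-3, 3], [-0.9, 2.11], [0.09, 2.58], [-1.31, 4.45], [0.11, 2.69], [-2.54, 2.54]. Speed limits (rad/s): [2.39, 2.39, 3.01, 3.14, 3.14, 3.14].

INTERFACE

Orientations are given as a rotation vector (axis times angle).
In Python, from workcell import get_obs, optics, ctrl gives the robot as it stands.
- The arm moves only by the shell command python3 -m jog 'ROWS'. ROWS is a JSON object of lists of equal length, an entry for each row: "delta_rot": the turn, a rotation vector about the tool's x, y, z in rad, a list of three; "translation": the shift along the tool's x, y, z in mm, a list of three; "hand": the opening, from -1 (shut) to 1 (fully open). In form: {"delta_rot": [[rx, ry, rz], ...], "translation": [[x, y, z], ...], "hand": [hand, ...]}. A call has 1 to 5 rows; each row is the pose to reach, as a shift and turn from the pose commanded when the call began, along the tool's axes at that moment; what a row does not reach only later rows make up. A row lasts 1/10 s, in which the tool goes at most 50 mm and 8.59 degrees, less where a joint would pass 70% of its speed; a pose out of reach is approached as far as the arm can. A call with a gripper value outside its range is refused whole. The fingers move at their own pace and stop on an object; the grip force is fixed at half the most. Time passes only in rows, so rows that repeat a pose let the fingers close. It gives the time, the measured TCP pose, the force and the opening at its end, in the units of the state.
- get_obs(): the state, without advancing time (a new reading comes with each control period).
- optics.get_image(name): name is "scene" or "side" or "wrist"; returns the picture (384x512x3 uint8, red, green, blue); there is no depth.
- optics.calibration(name): a dict with "intrinsics" (3x3 intrinsics, pixels), "k1" (the pictures are not rectified: a ray, as slopes to the right and down, at radius r is drawn at 1 + k1 r^2 times it, then the intrinsics apply), "cam_to_world" (4x4, takes a point from camera to world coordinates). Camera axes: x right, y up, looking along -z (the intrinsics and any distortion apply to the point x, -y, -z); pixel columns grow to the right and rows downward; lengths in mm; the calibration is good to about 2 mm. A picture is of the moment at which its call begins: read the wrist's pose just before it. calibration takes no time and is no camera call; for the wrist camera it gives the pose at the moment of the call.
- ctrl.close_job(): hands the job in, once; it reports no verdict.
The state is a dict: "t": time; "qpos": joint angles; "qvel": joint speeds; "joint_torque": joint torques, N m; "ee_pos": TCP position; "orientation": TCP orientation; "ft_force": force on the tool from outside, world axes, zero at the start; "moment": the same for the moment, N m; "width": finger opening in mm.
Only numpy, scipy, OpenCV 4.12 (cv2) and the standard library are available. Lean on these libraries where they do the work, as an engineer would, in place of code of your own. Each camera call takes 0.05 s, during which the arm holds its last target. There are 200 camera calls.

TASK

The vial carrier was loaded into the analyser back to front. Take it by its fin, lift it clear of its pocket, turn it half a turn and press it fully home again, so that its orange end lies at the orange patch at the back, then let go; the green mat is free for setting it down. Keep the carrier upright, do not knock against the clear guard, and leave the other things where they stand.

Things in the scene. Friction and masses are not known exactly. Their poses are not given: they have to be found in the camera images.
- analyser: White bench analyser, fixed, 240 (its x) x 260 (its y) x 44 mm high; origin at the centre of its underside; +x points from its front (the side towards the mat) to its back, +z up. A pocket open at the top, 113 (x) x 67 (y) x 22 mm deep, is centred on it: floor 22 mm, rim 44 mm above the origin. An orange patch on the deck just behind the pocket (+x) shows where the carrier's orange end belongs.
- pocket_ball (a point): Centre of a sprung steel ball, 24 mm across, in the middle of the pocket's +y wall, 10 mm above its floor; axes as the analyser's. It sticks out 3 mm and bears on the carrier's side with 3 to 6 N: the carrier drags a little when lifted, hangs up on the ball about 16 mm short of home and must be pushed past it (5 to 15 N) till it meets the floor.
- guard: Clear splash guard with blue edges on the analyser, same origin and axes. Its roof, underside 195 and top 204 mm above the origin, covers x from -5 mm to the back, full width (y -130 to 130 mm); a clear sheet and two posts close the back at x = 99 to 111 mm. Front and sides open. No room to come straight down on the fin: a gripper must lean back to the analyser's front by 30 to 50 degrees.
- seat (a point): Where the carrier's centre point is when fully home: above the middle of the pocket, 35 mm over its floor; axes as the analyser's. At the end the carrier's axes should agree with these.
- seat_mark (a point): The point 45 mm behind (+x of) seat, where the middle of the carrier's orange end belongs.
- carrier_center (a point): Centre of the vial carrier, 35 mm above its underside, 35 mm below its top. A rigid grey block, 110 (its x) x 64 (its y) x 26 mm high, about 300 g, with a blue upright grip fin in the middle: 40 mm along x, 14 mm thick along y, its top 70 mm above the underside; best gripped across its thickness 19 mm above this point. Starts in the pocket the wrong way round (+x to the analyser's front).
- carrier_mark (a point): Middle of the carrier's orange end, 45 mm along the carrier's +x from its centre point, same height. Low fixed vial caps, 6 mm high, stand at both ends of the block: amber ones on the orange end, white ones on the other.
- mat: Thin green mat fixed to the bench, 180 x 180 x 3 mm, origin at the centre of its underside; kept free, a place to set the carrier down.
- amber_a: Amber reagent bottle, 60 mm across, 130 mm tall, origin under its centre; bystander.
- beaker: Glass beaker, 72 mm across, 95 mm tall, origin under its centre; bystander.
- wash: White bottle with red cap, 60 mm across, 150 mm tall, origin under its centre; bystander.
- dish: Covered clear dish, 94 mm across, 18 mm tall, origin under its centre; bystander.
- tipbox: Blue tip box with clear lid, 120 x 80 x 65 mm, origin under its centre; bystander.
- jar: Small jar with red lid, 34 mm across, 38 mm tall, origin under its centre, standing on the analyser's deck in front of the guard, at the +y side; bystander.
- carrier: The same vial carrier again; origin at the centre of its underside, axes as at its centre point.

How it is judged (in metres and radians):
On the way:
1. the carrier is lifted clear of its pocket (z of carrier_center in the frame of seat above 0.023 m), for 0.1 s.
At the end, for the whole second after the job is handed in: The carrier sits fully down in the pocket (within 2.5 mm of home in height), level within 0.05 rad, its centre within 4 mm of the pocket's and the middle of its orange end within 6 mm of its place towards the orange patch at the back, released and at rest (horizontal distance between carrier_center and seat below 0.004 m and horizontal distance between carrier_mark and seat_mark below 0.006 m and z of carrier_center in the frame of seat between -0.004 and 0.0025 m and angle between carrier_center's own z axis and vertical below 0.05 rad and linear speed of carrier below 0.01 m/s); the robot touches nothing.
It fails at once if the carrier is tipped by more than 40 degrees (angle between carrier_center's own z axis and vertical above 0.7 rad).
It fails at once if the clear guard is knocked (more than 10 N) (contact force between anything else and guard above 10 N).
It fails at once if a bystander is moved by more than 30 mm or tipped over (distance of any of amber_a, beaker, wash, dish, tipbox, jar from where it was at the start of the episode above 0.03 m or angle between any of amber_a, beaker, wash, dish, tipbox, jar's own z axis and vertical above 0.5 rad).
It also fails if it takes over 64 s, if anything falls off the work surface, if the arm or the gripper's body presses on something with over 40 N, if the wrist force passes 120 N, or if a joint passes its speed limit or range.

## Working session

There is one attempt and no reset: what is moved stays moved. The work goes in short steps, Python scripts to look and compute and a shell command to move; the robot and the scene stay as the last step left them, time stands still between calls to the robot, and variables do not carry over. Pictures are saved under pics/ and viewed, about 8 in all and at most 12, crops included, and the job is handed in when it is done.

```bash
ls; mkdir -p pics; python3 - <<'E'
from workcell import get_obs, optics, ctrl
import cv2, numpy as np
o=get_obs(); print(o, ctrl.pinch_z)
ims=[]
for n in ["scene","side"]:
    im=optics.get_image(n); cv2.imwrite(f"pics/{n}0.png",im[...,::-1])
    c=optics.calibration(n); print(n,{k:np.round(v,3).tolist() for k,v in c.items()})
E
```

```text
pics
{'t': 0.0, 'qpos': array([-1.89755879e-02,  4.23859847e-01,  1.63069592e+00,  4.11174143e-05,
        1.08861146e+00, -1.89961472e-02]), 'qvel': array([ 0.000433  ,  0.00202263, -0.00174889, -0.0011306 ,  0.00139251,
        0.00106215]), 'joint_torque': array([ 1.28069914e-03, -5.44622147e+01, -2.73670936e+01,  6.42951974e-02,
        2.27214623e-02, -1.51321510e-04]), 'ee_pos': array([6.24431769e+02, 6.30426554e-02, 2.21887516e+02]), 'orientation': array([-2.22061958e+00, -2.22062283e+00,  1.67356552e-03]), 'ft_force': array([-0.60289939, -0.17172651,  0.80826835]), 'moment': array([ 0.04156394, -0.01586692,  0.07030823]), 'width': 87.9105526009967} -18.700000000000003
scene {'intrinsics': [[405.576, 0.0, 250.622], [0.0, 405.576, 193.546], [0.0, 0.0, 1.0]], 'k1': -0.106, 'cam_to_world': [[-0.152, -0.79, 0.594, 1248.751], [0.988, -0.12, 0.092, 61.429], [-0.002, 0.602, 0.799, 1004.89], [0.0, 0.0, 0.0, 1.0]]}
side {'intrinsics': [[365.417, 0.0, 264.728], [0.0, 365.417, 191.564], [0.0, 0.0, 1.0]], 'k1': -0.121, 'cam_to_world': [[-0.043, -0.774, 0.631, 1236.618], [0.999, -0.031, 0.031, -6.841], [-0.004, 0.632, 0.775, 883.222], [0.0, 0.0, 0.0, 1.0]]}
```

View pics/scene0.png

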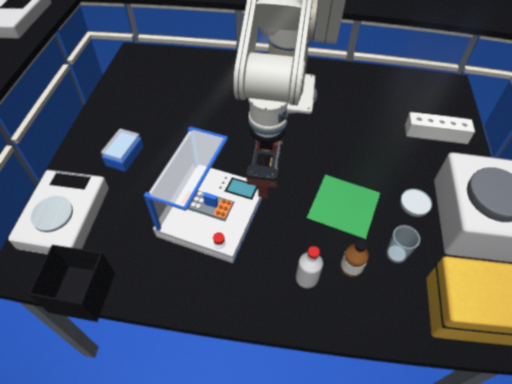

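View pics/side0.png

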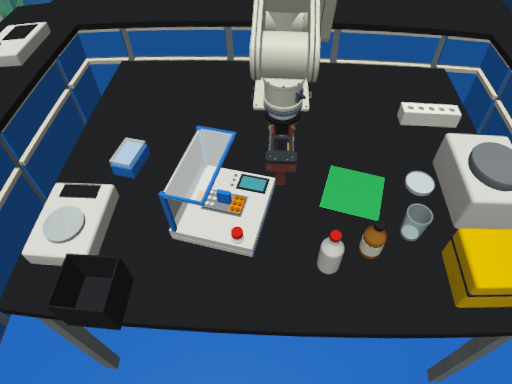

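Both views: analyser on the left (world −y), its front towards +y, guard roof on the −y part, the orange end of the carrier at the front (scene ≈(225,207)), jar on the +x side, mat at (345,205). I'll write helpers and zoom in.

```bash
cat > h.py <<'E'
import numpy as np, cv2
from workcell import get_obs, optics, ctrl
from scipy.spatial.transform import Rotation as R
def ray(c,uv):
    K=np.array(c["intrinsics"]);T=np.array(c["cam_to_world"]);k=c["k1"]
    uv=np.atleast_2d(np.asarray(uv,float)); d=(uv-K[:2,2])/[K[0,0],K[1,1]]
    s=d.copy()
    for _ in range(30): s=d/(1+k*(s**2).sum(1,keepdims=True))
    v=np.c_[s[:,0],-s[:,1],-np.ones(len(s))]@T[:3,:3].T
    return T[:3,3],v
def onz(c,uv,z):
    o,v=ray(c,uv); return o+v*((z-o[2])/v[:,2])[:,None]
def proj(c,P):
    K=np.array(c["intrinsics"]);T=np.array(c["cam_to_world"]);k=c["k1"]
    p=(np.atleast_2d(P)-T[:3,3])@T[:3,:3]; s=np.c_[p[:,0],-p[:,1]]/-p[:,2:]
    s=s*(1+k*(s**2).sum(1,keepdims=True)); return s*[K[0,0],K[1,1]]+K[:2,2]
def two(c1,u1,c2,u2):
    o1,v1=ray(c1,u1);o2,v2=ray(c2,u2);v1,v2=v1[0],v2[0]
    A=np.c_[v1,-v2];t=np.linalg.lstsq(A,o2-o1,rcond=None)[0]
    a,b=o1+t[0]*v1,o2+t[1]*v2; return (a+b)/2,np.linalg.norm(a-b)
def blobs(im,lo,hi,box=None,amin=8):
    m=cv2.inRange(cv2.cvtColor(im,cv2.COLOR_RGB2HSV),np.array(lo),np.array(hi))
    if box: b=np.zeros_like(m);x0,y0,x1,y1=box;b[y0:y1,x0:x1]=255;m&=b
    n,l,s,c=cv2.connectedComponentsWithStats(m)
    return [(int(s[i,4]),c[i].round(1).tolist(),s[i,:4].tolist()) for i in range(1,n) if s[i,4]>=amin],m
E
python3 - <<'E'
from h import *
out=[]
for n,(x,y) in {"scene":(140,120),"side":(155,120)}.items():
    im=cv2.imread(f"pics/{n}0.png")
    out.append(cv2.resize(im[y:y+145,x:x+135],None,fx=2.95,fy=4,interpolation=3))
    im=im[...,::-1].copy();c=optics.calibration(n)
    b,m=blobs(im,(50,120,80),(75,255,255),amin=500)
    cnt=max(cv2.findContours(m,0,2)[0],key=cv2.contourArea)
    q=cv2.approxPolyDP(cnt,6,True)[:,0]
    P=onz(c,q,3);print(n,"mat",P[:,:2].round(0).tolist(),P.mean(0).round(1))
    print("red",blobs(im,(0,150,120),(6,255,255))[0])
    print("orange",blobs(im,(8,150,150),(22,255,255),(140,120,290,260))[0])
cv2.imwrite("pics/zoom0.png",np.hstack(out))
E
```

```text
scene mat [[394.0, 167.0], [565.0, 121.0], [612.0, 298.0], [437.0, 342.0]] [501.9 232.3   3. ]
red [(84, [218.4, 237.8], [214, 233, 10, 11]), (113, [313.3, 251.4], [308, 246, 12, 12])]
orange [(180, [222.7, 208.0], [215, 200, 17, 17])]
side mat [[397.0, 173.0], [569.0, 124.0], [614.0, 294.0], [443.0, 343.0]] [505.8 233.8   3. ]
red [(107, [236.6, 232.3], [232, 227, 11, 12]), (120, [335.3, 235.5], [330, 230, 12, 12])]
orange [(180, [236.5, 203.7], [229, 195, 17, 18])]
```

View pics/zoom0.png

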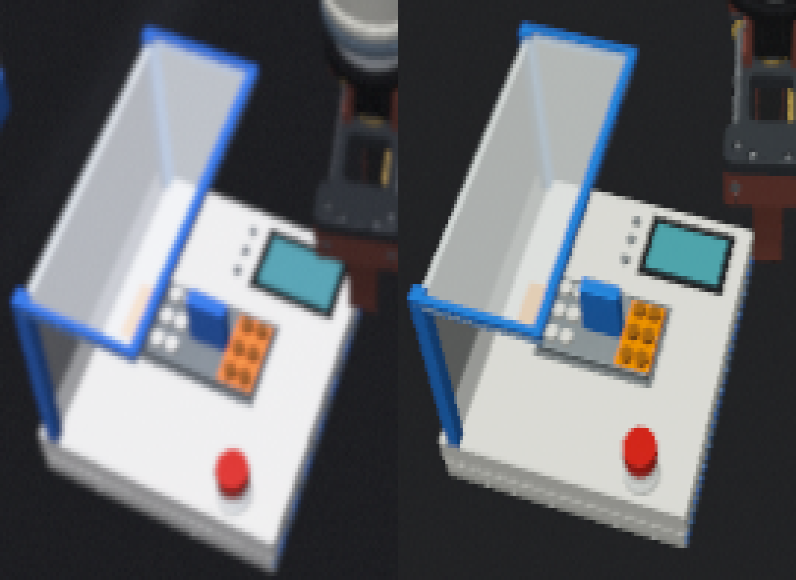

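The zoom shows the deck corners, fin, orange end and patch. I measure the deck corners in the side view (zoom ≈(753,230), (687,518), (442,440)) and the orange end in both views.

```bash
python3 - <<'E'
from h import *
c1,c2=optics.calibration("scene"),optics.calibration("side")
z=np.array([(753,230),(687,518),(442,440)],float)
P=onz(c2,np.c_[(z[:,0]-398)/2.95+155,z[:,1]/4+120]-.0,44);print("side deck front-far, front-near, back-near",P.round(1).tolist())
z=np.array([(276,546),(40,432)],float)
Q=onz(c1,np.c_[z[:,0]/2.95+140,z[:,1]/4+120],44);print("scene front-near, back-near",Q.round(1).tolist())
print("edges",np.linalg.norm(P[0]-P[1]),np.linalg.norm(P[1]-P[2]),np.linalg.norm(Q[0]-Q[1]))
print("centre side",(P[0]+P[2])/2)
for a,b in((P[2],P[1]),(Q[1],Q[0])): d=a-b;print("x axis deg",np.degrees(np.arctan2(d[1],d[0])))
d=P[1]-P[0];print("y axis deg",np.degrees(np.arctan2(d[1],d[0])))
print("orange top",onz(c1,(222.7,208),50),onz(c2,(236.5,203.7),50),two(c1,(222.7,208),c2,(236.5,203.7)))
print("jar",onz(c1,(218.4,237.8),80),onz(c2,(236.6,232.3),80))
c=optics.calibration("wrist");o=get_obs();T=np.array(c["cam_to_world"])
Rt=R.from_rotvec(o["orientation"]);print("cam in tool",Rt.inv().apply(T[:3,3]-o["ee_pos"]),(Rt.inv().as_matrix()@T[:3,:3]).round(3).tolist(),np.round(c["intrinsics"],1).tolist(),c["k1"])
E
```

```text
side deck front-far, front-near, back-near [[496.0, -10.0, 44.0], [750.6, -62.4, 44.0], [699.9, -295.4, 44.0]]
scene front-near, back-near [[748.0, -62.9, 44.0], [694.5, -300.8, 44.0]]
edges 260.00354383427486 238.40250577705203 243.85041617183387
centre side [ 597.92800315 -152.6678547    44.        ]
x axis deg -102.29379705527639
x axis deg -102.68203567153509
y axis deg -11.638382044116629
orange top [[ 601.74726244 -120.51550132   50.        ]] [[ 605.77924527 -118.74582614   50.        ]] (array([ 592.76410255, -122.09164774,   34.71073041]), np.float64(3.310221281042078))
jar [[ 718.16343279 -107.6239325    80.        ]] [[ 721.93881973 -105.91784687   80.        ]]
cam in tool [  68.07393157   -0.21778558 -162.10198978] [[0.0, 0.968, 0.251], [1.0, -0.0, 0.0], [0.0, 0.251, -0.968]] [[277.0, 0.0, 256.4], [0.0, 277.0, 194.1], [0.0, 0.0, 1.0]] -0.0048641609190356655
```

```bash
cat >> h.py <<'E'
def Rt(yaw,lean):  # world yaw of jaw axis (deg; 0: tool y=X), lean deg (+: handle tilts to tool +x side)
    B=R.from_matrix(np.array([[0,1,0],[1,0,0],[0,0,-1.]]))
    return R.from_euler("z",yaw,degrees=True)*B*R.from_euler("y",-lean,degrees=True)
def delta(G,yaw,lean,back=0,s=None):
    """grasp point G (mm world) reached with grasp point 'back' mm short; returns row entries"""
    s=s or get_obs(); R0=R.from_rotvec(s["orientation"]); R1=Rt(yaw,lean)
    tcp=np.array(G)+R1.apply([0,0,-ctrl.pinch_z-back])
    print("t",round(s["t"],2),"F",s["ft_force"].round(1),"w",round(s["width"],1),"trans",R0.inv().apply(tcp-s["ee_pos"]).round(1).tolist(),"rot",(R0.inv()*R1).as_rotvec().round(4).tolist(),"deg",round(np.degrees((R0.inv()*R1).magnitude()),1))
def here(s=None):
    s=s or get_obs(); R0=R.from_rotvec(s["orientation"])
    print("grasp pt",(s["ee_pos"]+R0.apply([0,0,ctrl.pinch_z])).round(1),"toolx",R0.as_matrix()[:,0].round(3),"tooly",R0.as_matrix()[:,1].round(3),"q",s["qpos"].round(3))
E
python3 -c "
from h import *
delta((597,-154,76),-12.2,40,110)"
```

```text
t 0.1 F [ 0.7 -0.   0.6] w 87.7 trans [-96.7, -15.0, 76.1] rot [0.0731, -0.6953, 0.2047] deg 41.7
```

```bash
python3 -m jog '{"delta_rot":[[0.0731,-0.6953,0.2047],[0.0731,-0.6953,0.2047],[0.0731,-0.6953,0.2047],[0.0731,-0.6953,0.2047],[0.0731,-0.6953,0.2047]],"translation":[[-40,-6,30],[-60,-10,48],[-97,-15,76],[-97,-15,76],[-97,-15,76]],"hand":[1,1,1,1,1]}'
python3 -m jog '{"delta_rot":[[0,0,0],[0,0,0]],"translation":[[0,0,0],[0,0,0]],"hand":[1,1]}'
python3 - <<'E'
from h import *
delta((597,-154,76),-12.2,40,110);here()
im=optics.get_image("wrist");cv2.imwrite("pics/w1.png",im[...,::-1])
np.save("w1.npy",optics.calibration("wrist"),allow_pickle=True)
E
```

```text
t: 0.6
ee_pos: [609.3, -97.6, 146.0]
orientation: [2.026, 1.63, -0.743]
ft_force: [-0.3, 0.3, -0.3]
width: 87.8
t: 0.8
ee_pos: [609.9, -96.3, 145.8]
orientation: [2.028, 1.641, -0.736]
ft_force: [-0.1, -0.1, -0.0]
width: 87.8
t 0.8 F [-0.1 -0.1 -0. ] w 87.8 trans [-0.4, -0.4, 0.1] rot [0.0006, -0.0028, 0.0021] deg 0.2
grasp pt [612.4 -84.6 160.1] toolx [ 0.16   0.751 -0.641] tooly [ 0.978 -0.209 -0.001] q [ 0.131  0.654  1.63  -0.696  1.225  0.71 ]
```

View pics/w1.png

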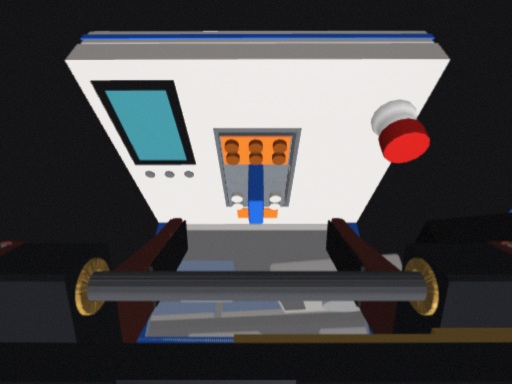

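The wrist view shows the analyser from its front: deck front corners ≈(74,61),(448,59), pocket rim front ≈(215,128)–(300,128), orange end ≈(223–290,137–165), blue fin ≈(248–264,165–223).

```bash
python3 - <<'E'
from h import *
im=cv2.imread("pics/w1.png")[...,::-1].copy();c=np.load("w1.npy",allow_pickle=True).item()
hsv=cv2.cvtColor(im,cv2.COLOR_RGB2HSV)
def ang(a,b): d=b-a;return np.degrees(np.arctan2(d[1],d[0]))
# deck front edge: white begins
pts=[]
for u in range(100,430,10):
    col=im[40:80,u].astype(float).mean(1); pts.append((u,40+np.argmax(np.diff(col))+.5+.5*0))
P=onz(c,pts,44); k=np.polyfit(P[:,0],P[:,1],1);print("front edge yaw",np.degrees(np.arctan(k[0])),"rms",np.std(P[:,1]-np.polyval(k,P[:,0])))
C=onz(c,[(74,61),(448,59)],44);print("corners",C.round(1).tolist(),np.linalg.norm(C[1]-C[0]))
ax=np.array([np.cos(np.radians(-102.2)),np.sin(np.radians(-102.2))])
print("centre from front edge",C.mean(0)[:2]+120*ax)
b,m=blobs(im,(8,150,120),(22,255,255),(200,120,310,180));print(b)
f=[];l=[];r=[]
ys,xs=np.nonzero(m)
for y in (138,139,140,150,161,162): 
    x=xs[ys==y]
    if len(x): Q=onz(c,[(x.min()-.5+.5,y),(x.max()+.5,y)],48);print(y,x.min(),x.max(),Q[:,:2].round(1).tolist(),"w",np.linalg.norm(Q[1]-Q[0]).round(1),"mid",Q.mean(0)[:2].round(1))
Q=onz(c,[(256.5,y) for y in (135.5,136.5,137.5)],48);print("block front edge",Q[:,:2].round(1).tolist(), "->centre",(Q[:,:2]+55*ax).round(1).tolist())
b,m=blobs(im,(105,150,60),(125,255,255),(235,150,280,230));print("fin",b)
ys,xs=np.nonzero(m)
for y in range(166,224,6):
    x=xs[ys==y]; print(y,x.min(),x.max(),im[y,256])
Q=onz(c,[(215,128),(300,128)],44);print("rim front",Q.round(1).tolist(),np.linalg.norm(Q[1]-Q[0]),"centre",Q.mean(0)[:2]+56.5*ax)
print("column 256",[(y,im[y,256].tolist()) for y in list(range(124,140,2))+list(range(160,172,2))+list(range(214,228,2))])
E
```

```text
front edge yaw -11.90657514354464 rms 0.17532874588143743
corners [[500.1, -16.1, 44.0], [748.8, -68.1, 44.0]] 254.13020529809629
centre from front edge [ 599.11640813 -159.38438418]
[(1632, [255.4, 149.5], [221, 136, 70, 29])]
138 221 290 [[577.6, -100.9], [636.5, -113.6]] w 60.2 mid [ 607.  -107.2]
139 221 290 [[577.2, -102.0], [636.4, -114.7]] w 60.5 mid [ 606.8 -108.4]
140 221 289 [[576.9, -103.1], [635.4, -115.7]] w 59.8 mid [ 606.1 -109.4]
150 223 288 [[574.8, -115.2], [633.1, -127.8]] w 59.6 mid [ 604.  -121.5]
161 224 287 [[571.3, -129.5], [630.4, -142.2]] w 60.5 mid [ 600.8 -135.9]
162 224 287 [[570.8, -130.8], [630.2, -143.6]] w 60.7 mid [ 600.5 -137.2]
block front edge [[608.3, -104.6], [608.0, -105.7], [607.8, -106.8]] ->centre [[596.7, -158.3], [596.4, -159.4], [596.2, -160.6]]
fin [(823, [255.4, 193.8], [248, 165, 16, 58])]
166 249 262 [ 22  55 118]
172 249 262 [ 22  57 123]
178 249 262 [ 21  54 120]
184 249 262 [ 20  54 121]
190 249 262 [ 19  54 123]
196 248 262 [ 22  57 123]
202 248 263 [ 40 111 227]
208 249 262 [ 40 115 232]
214 249 262 [ 41 116 232]
220 249 262 [ 42 117 232]
rim front [[574.7, -92.4, 44.0], [645.6, -107.6, 44.0]] 72.46179717536566 centre [ 598.19672154 -155.23645453]
column 256 [(124, [237, 234, 232]), (126, [235, 233, 230]), (128, [152, 151, 152]), (130, [114, 118, 124]), (132, [93, 95, 102]), (134, [70, 71, 73]), (136, [187, 105, 60]), (138, [240, 129, 46]), (160, [161, 84, 30]), (162, [160, 85, 29]), (164, [128, 78, 52]), (166, [22, 55, 118]), (168, [20, 54, 123]), (170, [20, 55, 123]), (214, [41, 116, 232]), (216, [40, 114, 231]), (218, [39, 115, 232]), (220, [42, 117, 232]), (222, [47, 116, 230]), (224, [148, 151, 166]), (226, [175, 172, 171])]
```

```bash
python3 - <<'E'
from h import *
c=np.load("w1.npy",allow_pickle=True).item()
Q=onz(c,[(255.9,199.5),(255.9,223.3)],92);print("fin top",Q,np.linalg.norm(Q[1]-Q[0]),"centre",Q.mean(0))
Q=onz(c,[(248.5,210),(263,210)],92);print("thick",np.linalg.norm(Q[1]-Q[0]))
Q=onz(c,[(255.9,165)],48);print("fin front base",Q)
b=onz(c,[(255.4,149.5)],49);print("orange",b)
E
```

```text
fin top [[ 600.85061617 -136.62201001   92.        ]
 [ 592.11526792 -176.92633629   92.        ]] 41.24009004141623 centre [ 596.48294205 -156.77417315   92.        ]
thick 13.214584785857822
fin front base [[ 599.75939023 -141.46290212   48.        ]]
orange [[ 603.98990472 -119.81778224   49.        ]]
```

```bash
cat > kin.py <<'E'
from h import *
D=[([-1.8975e-2,.42386,1.6307,0,1.0886,-.019],[624.43,.06,221.9],[-2.2206,-2.2206,.0017])]
def Rm(q,c=np.pi/2):
    return R.from_euler("z",q[0])*R.from_euler("y",q[1]+q[2])*R.from_euler("z",q[3])*R.from_euler("y",q[4])*R.from_euler("z",q[5]+c)
E
python3 - <<'E'
from kin import *
s=get_obs();D.append((s["qpos"],s["ee_pos"],s["orientation"]))
A=[];b=[]
for q,p,o in D:
    for sg in(1,-1):
        q=np.array(q,float)
        for c in (np.pi/2,-np.pi/2): print(sg,c,np.degrees((R.from_rotvec(o).inv()*Rm(q*[1,1,1,sg,1,1],c)).magnitude()), np.degrees((R.from_rotvec(o).inv()*Rm(q*[1,1,1,sg,1,-1],c)).magnitude()))
    z=R.from_rotvec(o).apply([0,0,1]);w=R.from_euler("z",-q[0])
    pz=w.apply(p);zz=w.apply(z);t=q[1]+q[2]
    A+=[[np.sin(q[1]),np.sin(t),0,zz[0]],[0,0,0,zz[1]],[np.cos(q[1]),np.cos(t),1,zz[2]]];b+=list(pz)
x,r,rk,sv=np.linalg.lstsq(np.array(A),np.array(b),rcond=None);print(x,rk,sv,np.array(A)@x-b)
E
```

```text
1 1.5707963267948966 0.003755525929463636 2.1758120220198323
1 -1.5707963267948966 179.99856962993132 177.82419074957136
-1 1.5707963267948966 0.003755525929463636 2.1758120220198323
-1 -1.5707963267948966 179.99856962993132 177.82419074957136
1 1.5707963267948966 1.4918123802916666e-14 81.37951455507657
1 -1.5707963267948966 179.99999999999997 98.62048544492343
-1 1.5707963267948966 79.82403396121954 87.31504107046369
-1 -1.5707963267948966 154.8619083223252 140.84665859209784
[470.02798038 487.16145591 312.91783307 290.99333246] 4 [2.40758218 1.38469917 0.52248406 0.11474621] [ -0.21030976 -11.8947177    1.87349091  -0.21877631  -0.64285276
  -1.87349091]
```

```bash
cat >> kin.py <<'E'
from scipy.optimize import least_squares
try: D=np.load("D.npy",allow_pickle=True).tolist()
except Exception: pass
def add():
    s=get_obs();D.append((list(s["qpos"]),list(s["ee_pos"]),list(s["orientation"])));np.save("D.npy",np.array(D,object),allow_pickle=True)
def fit():
    A=[];b=[]
    for q,p,o in D:
        z=R.from_rotvec(o).apply([0,0,1]);w=R.from_euler("z",-q[0]);pz=w.apply(p);zz=w.apply(z);t=q[1]+q[2]
        A+=[[np.sin(q[1]),np.sin(t),0,zz[0],0],[0,0,0,zz[1],1],[np.cos(q[1]),np.cos(t),1,zz[2],0]];b+=list(pz)
    x=np.linalg.lstsq(np.array(A),np.array(b),rcond=None)[0];print("fit",x.round(1),"max res",np.abs(np.array(A)@x-b).max().round(2));return x
lo=np.array([-3,-.9,.09,-1.31,.11,-2.54]);hi=np.array([3,2.11,2.58,4.45,2.69,2.54])
def fk(q,x):
    Rr=Rm(q);t=q[1]+q[2]
    return R.from_euler("z",q[0]).apply([x[0]*np.sin(q[1])+x[1]*np.sin(t),x[4],x[2]+x[0]*np.cos(q[1])+x[1]*np.cos(t)])+x[3]*Rr.apply([0,0,1]),Rr
def ik(G,yaw,lean,x,n=40):
    R1=Rt(yaw,lean);tcp=np.array(G)+R1.apply([0,0,-ctrl.pinch_z]);sols=[];rng=np.random.default_rng(0)
    def f(q):
        p,Rr=fk(q,x);return np.r_[(p-tcp)/300,(R1.inv()*Rr).as_rotvec()]
    for _ in range(n):
        q0=lo+(hi-lo)*rng.random(6);q0[0]=rng.uniform(-.8,.8)
        s=least_squares(f,q0,bounds=(lo,hi))
        if np.abs(s.fun).max()<1e-3 and not any(np.abs(s.x-k).max()<.02 for k in sols): sols.append(s.x)
    return sols
E
python3 - <<'E'
from kin import *
add();x=fit()
for nm,G,yaw,lean in [("grasp",(596.5,-157,76),-12.1,40),("mat same",(504,233,57),-12.1,40),("mat yaw-102",(504,233,57),-102,40),("mat yaw+78",(504,233,57),78,40),("mat opp",(504,233,57),168,40),("mat opp-",(504,233,57),-12.1,-40),("mat -102 opp",(504,233,57),-102,-40),("mat 78 opp",(504,233,57),78,-40),("air-57",(560,100,200),-57,40)]:
    for q in ik(G,yaw,lean,x): print(nm,q.round(2))
E
```

```text
fit [485.7 480.2 312.1 309.6  11.9] max res 0.03
grasp [ 0.02  0.75  1.7  -0.8   1.05  0.78]
mat same [ 0.64  0.84  1.57 -0.45  1.32  1.09]
mat yaw-102 [0.26 0.88 1.48 0.3  1.43 1.9 ]
mat opp [0.08 0.59 2.13 1.33 0.69 2.25]
mat opp- [ 0.08  0.59  2.13  1.33  0.69 -0.89]
mat 78 opp [ 0.26  0.88  1.48  0.3   1.43 -1.24]
air-57 [ 0.26  0.75  1.35 -0.2   1.71  1.3 ]
```

```bash
python3 -c "
from h import *
delta((596.5,-157,77),-12.1,40,0)"
```

```text
t 0.85 F [ 0.3  1.1 -0.9] w 88.1 trans [-2.7, -0.6, 111.6] rot [-0.0002, -0.003, -0.001] deg 0.2
```

```bash
python3 -m jog '{"delta_rot":[[0,-0.003,-0.001],[0,-0.003,-0.001],[0,-0.003,-0.001],[0,-0.003,-0.001],[0,-0.003,-0.001]],"translation":[[-2.7,-0.6,20],[-2.7,-0.6,45],[-2.7,-0.6,70],[-2.7,-0.6,90],[-2.7,-0.6,102]],"hand":[1,1,1,1,1]}'
python3 -m jog '{"delta_rot":[[0,0,0],[0,0,0],[0,0,0]],"translation":[[0,0,5],[0,0,9.6],[0,0,9.6]],"hand":[1,1,1]}'
python3 -c "
from h import *
delta((596.5,-157,77),-12.1,40,0);here()"
```

```text
t: 1.35
ee_pos: [594.5, -164.8, 70.4]
orientation: [2.029, 1.634, -0.739]
ft_force: [0.3, 0.4, 0.9]
width: 87.9
t: 1.65
ee_pos: [594.1, -169.2, 63.3]
orientation: [2.026, 1.635, -0.739]
ft_force: [-0.5, 0.1, 0.5]
width: 87.5
t 1.65 F [-0.5  0.1  0.5] w 87.5 trans [0.7, -0.2, 0.2] rot [0.0001, 0.0022, -0.0018] deg 0.2
grasp pt [ 596.6 -157.4   77.6] toolx [ 0.162  0.747 -0.644] tooly [ 0.978 -0.211  0.001] q [ 0.022  0.755  1.693 -0.805  1.056  0.776]
```

```bash
python3 -m jog '{"delta_rot":[[0,0,0],[0,0,0],[0,0,0],[0,0,0],[0,0,0]],"translation":[[0,0,0],[0,0,0],[0,0,0],[0,0,0],[0,0,0]],"hand":[-1,-1,-1,-1,-1]}'
python3 -m jog '{"delta_rot":[[0,0,0],[0,0,0],[0,0,0],[0,0,0],[0,0,0]],"translation":[[0,0,0],[0,0,0],[0,0,0],[0,0,0],[0,0,0]],"hand":[-1,-1,-1,-1,-1]}'
python3 -c "
from h import *
here();s=get_obs();print(s['moment'])
cv2.imwrite('pics/w2.png',optics.get_image('wrist')[...,::-1])"
```

```text
t: 2.15
ee_pos: [594.0, -168.8, 63.0]
orientation: [2.025, 1.635, -0.74]
ft_force: [0.9, -0.0, 0.8]
width: 51.0
t: 2.65
ee_pos: [593.4, -169.0, 62.8]
orientation: [2.026, 1.635, -0.741]
ft_force: [0.2, 0.0, -1.2]
width: 13.9
grasp pt [ 596.  -157.2   77.1] toolx [ 0.161  0.747 -0.645] tooly [ 0.977 -0.211 -0.   ] q [ 0.023  0.756  1.693 -0.805  1.056  0.777]
[ 0.46773769 -0.23667514  0.17605192]
```

View pics/w2.png

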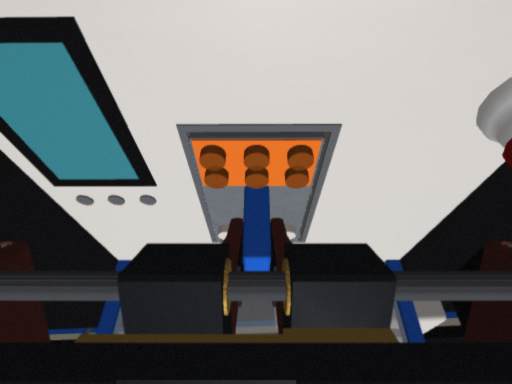

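Gripped at 13.9 mm (fin 14 mm), orange end's front edge at row ≈139. Lifting 30 mm.

```bash
python3 -m jog '{"delta_rot":[[0,0,0],[0,0,0],[0,0,0],[0,0,0],[0,0,0]],"translation":[[-3.9,0,-4.6],[-7.7,0,-9.2],[-11.6,0,-13.8],[-15.4,0,-18.4],[-19.3,0,-23]],"hand":[-1,-1,-1,-1,-1]}'
python3 -m jog '{"delta_rot":[[0,0,0],[0,0,0],[0,0,0],[0,0,0]],"translation":[[-1,0,-1.2],[-1,0,-1.2],[-1,0,-1.2],[-1,0,-1.2]],"hand":[-1,-1,-1,-1]}'
python3 -c "
from h import *
here();s=get_obs();print(s['moment'])
im=optics.get_image('wrist');cv2.imwrite('pics/w3.png',im[...,::-1])
print(blobs(im,(8,150,120),(22,255,255),(180,100,340,240))[0])
im=cv2.imread('pics/w2.png')[...,::-1].copy();print(blobs(im,(8,150,120),(22,255,255),(180,100,340,240))[0])
"
```

```text
t: 3.2
ee_pos: [594.0, -168.9, 93.7]
orientation: [2.026, 1.635, -0.739]
ft_force: [-0.2, -0.7, -1.8]
width: 13.8
t: 3.6
ee_pos: [593.7, -168.9, 94.2]
orientation: [2.026, 1.636, -0.74]
ft_force: [-0.1, -0.1, -1.6]
width: 13.8
grasp pt [ 596.2 -157.1  108.5] toolx [ 0.161  0.747 -0.645] tooly [ 0.978 -0.211  0.   ] q [ 0.023  0.707  1.693 -0.786  1.091  0.736]
[ 0.57623314 -0.13670657  0.01019526]
[(4671, [256.4, 162.2], [192, 139, 130, 49])]
[(4456, [256.3, 161.8], [192, 139, 130, 49])]
```

```bash
python3 - <<'E'
from kin import *
c=optics.calibration("side")
print("wash",onz(c,(335.3,235.5),148),"amber",onz(c,(378,226),128),"beaker",onz(c,(418,212),95),"dish",onz(c,(420,184),10))
add();x=fit()
for yaw,G in((-12.1,(628,-10,150)),(-57,(560,120,170)),(-102,(500,233,150)),(-147,(495,233,150)),(-192.1,(495,233,150)),(-192.1,(495,233,58)),(-12.1,(495,233,58)),(-12.1,(495,233,150))):
    print(yaw,[q.round(2).tolist() for q in ik(G,yaw,40,x,25)])
delta((628,-10,150),-12.1,40)
E
```

```text
wash [[765.42873467 137.49027041 148.        ]] amber [[721.04668748 251.45138467 128.        ]] beaker [[649.26573003 380.96589635  95.        ]] dish [[473.95963103 454.42735429  10.        ]]
fit [478.5 483.7 321.5 309.8  12. ] max res 2.14
-12.1 [[0.24, 0.72, 1.54, -0.65, 1.29, 0.76]]
-57 [[0.28, 0.8, 1.34, -0.19, 1.67, 1.33]]
-102 [[0.26, 0.76, 1.48, 0.3, 1.55, 1.94]]
-147 [[0.11, 0.59, 1.78, 0.66, 1.22, 2.3]]
-192.1 [[0.08, 0.38, 2.14, 1.12, 0.75, 2.53]]
-192.1 [[0.08, 0.58, 2.14, 1.34, 0.68, 2.24]]
-12.1 [[0.64, 0.84, 1.58, -0.45, 1.32, 1.1]]
-12.1 [[0.64, 0.7, 1.57, -0.44, 1.44, 1.04]]
t 3.65 F [-1.   0.8 -2.6] w 13.8 trans [88.3, 0.1, -128.8] rot [-0.0006, 0.0029, -0.0009] deg 0.2
```

```bash
python3 -m jog '{"delta_rot":[[0,0.003,0],[0,0.003,0],[0,0.003,0],[0,0.003,0],[0,0.003,0]],"translation":[[12,0,-16],[28,0,-40],[48,0,-70],[68,0,-100],[88,0,-128]],"hand":[-1,-1,-1,-1,-1]}'
python3 - <<'E'
from h import *
here();delta((570,110,140),-45,40)
E
```

```text
t: 4.15
ee_pos: [625.8, -20.0, 136.2]
orientation: [2.028, 1.638, -0.736]
ft_force: [-0.7, -0.4, -2.8]
width: 14.0
grasp pt [628.3  -8.3 150.5] toolx [ 0.162  0.749 -0.642] tooly [ 0.978 -0.21   0.001] q [ 0.238  0.704  1.555 -0.645  1.295  0.764]
t 4.15 F [-0.7 -0.4 -2.8] w 14.0 trans [87.4, -88.4, -59.6] rot [0.3692, -0.0012, 0.4391] deg 32.9
```

```bash
python3 -m jog '{"delta_rot":[[0.074,0,0.088],[0.148,0,0.176],[0.222,0,0.264],[0.295,0,0.351],[0.369,0,0.439]],"translation":[[14,-14,-10],[32,-32,-22],[52,-52,-36],[70,-71,-48],[87,-88,-60]],"hand":[-1,-1,-1,-1,-1]}'
python3 - <<'E'
from h import *
here();delta((520,220,120),-85,40)
E
```

```text
t: 4.65
ee_pos: [561.0, 101.5, 125.5]
orientation: [2.524, 1.041, -0.919]
ft_force: [0.1, -1.1, -2.4]
width: 14.0
grasp pt [569.5 109.9 139.8] toolx [ 0.543  0.54  -0.643] tooly [ 0.705 -0.709 -0.001] q [ 0.315  0.783  1.42  -0.293  1.581  1.199]
t 4.65 F [ 0.1 -1.1 -2.4] w 14.0 trans [47.4, -120.6, -13.9] rot [0.4461, -0.0001, 0.5327] deg 39.8
```

```bash
python3 -m jog '{"delta_rot":[[0.089,0,0.1065],[0.178,0,0.213],[0.268,0,0.32],[0.357,0,0.426],[0.446,0,0.5327]],"translation":[[9,-24,-3],[18,-48,-6],[28,-72,-9],[38,-96,-11],[47,-120,-14]],"hand":[-1,-1,-1,-1,-1]}'
python3 - <<'E'
from h import *
here();delta((505,228,115),-125,40)
E
```

```text
t: 5.15
ee_pos: [508.5, 217.6, 105.8]
orientation: [2.922, 0.125, -1.063]
ft_force: [-0.4, -0.7, -2.5]
width: 13.6
grasp pt [520.5 218.6 120.2] toolx [ 0.764  0.066 -0.642] tooly [ 0.086 -0.996  0.   ] q [0.305 0.81  1.418 0.14  1.599 1.744]
t 5.15 F [-0.4 -0.7 -2.5] w 13.6 trans [-5.7, -18.4, 11.5] rot [0.4481, -0.0006, 0.5337] deg 39.9
```

```bash
python3 -m jog '{"delta_rot":[[0.089,0,0.1065],[0.178,0,0.213],[0.268,0,0.32],[0.357,0,0.426],[0.446,0,0.5327]],"translation":[[-1,-4,2],[-2,-8,4],[-3,-11,7],[-5,-15,9],[-6,-18,11]],"hand":[-1,-1,-1,-1,-1]}'
python3 - <<'E'
from h import *
here();delta((505,228,100),-158,40)
E
```

```text
t: 5.65
ee_pos: [495.6, 233.2, 101.6]
orientation: [-2.647, 0.832, 0.962]
ft_force: [-0.3, 0.1, -2.6]
width: 13.9
grasp pt [505.5 226.4 116. ] toolx [ 0.629 -0.439 -0.642] tooly [-0.572 -0.82   0.001] q [0.162 0.729 1.611 0.474 1.366 2.107]
t 5.65 F [-0.3  0.1 -2.6] w 13.9 trans [10.7, -7.6, 11.8] rot [0.3716, -0.0014, 0.4427] deg 33.1
```

```bash
python3 -m jog '{"delta_rot":[[0.074,0,0.0885],[0.148,0,0.177],[0.223,0,0.265],[0.297,0,0.354],[0.3715,0,0.4427]],"translation":[[2,-1.5,2],[4,-3,5],[6,-4.5,7],[8,-6,10],[10,-7,12]],"hand":[-1,-1,-1,-1,-1]}'
python3 - <<'E'
from h import *
here();delta((510,228,80),-180,40)
E
```

```text
t: 6.15
ee_pos: [499.6, 238.7, 86.0]
orientation: [-2.19, 1.475, 0.795]
ft_force: [-0.0, 0.6, -2.3]
width: 14.1
grasp pt [504.1 227.6 100.3] toolx [ 0.288 -0.711 -0.642] tooly [-0.927 -0.376 -0.   ] q [0.074 0.661 1.833 0.779 1.055 2.292]
t 6.15 F [-0.   0.6 -2.3] w 14.1 trans [15.1, -10.2, 13.8] rot [0.2471, -0.0013, 0.2953] deg 22.1
```

```bash
python3 -m jog '{"delta_rot":[[0.062,0,0.074],[0.124,0,0.148],[0.185,0,0.222],[0.247,0,0.295],[0.247,0,0.295]],"translation":[[4,-2.5,3.5],[8,-5,7],[12,-8,11],[15,-10,14],[15,-10,14]],"hand":[-1,-1,-1,-1,-1]}'
python3 - <<'E'
from h import *
here();delta((510,228,60),-180,40)
E
```

```text
t: 6.65
ee_pos: [507.6, 240.3, 65.2]
orientation: [-1.822, 1.815, 0.664]
ft_force: [-0.8, -0.4, -2.3]
width: 14.1
grasp pt [507.7 228.3  79.5] toolx [ 0.002 -0.767 -0.642] tooly [-1.    -0.004  0.002] q [0.058 0.645 1.98  1.071 0.819 2.316]
t 6.65 F [-0.8 -0.4 -2.3] w 14.1 trans [12.7, -2.4, 14.8] rot [0.0046, -0.0011, 0.0019] deg 0.3
```

```bash
python3 -m jog '{"delta_rot":[[0.002,0,0.002],[0.003,0,0.002],[0.0046,0,0.002],[0.0046,0,0.002]],"translation":[[4,-1,5],[8,-2,10],[12.5,-2.4,14.8],[12.5,-2.4,14.8]],"hand":[-1,-1,-1,-1]}'
python3 -m jog '{"delta_rot":[[0,0,0],[0,0,0],[0,0,0]],"translation":[[0.6,0,0.8],[1.2,0,1.5],[1.2,0,1.5]],"hand":[-1,-1,-1]}'
python3 -c "
from h import *
here()"
```

```text
t: 7.05
ee_pos: [511.7, 239.7, 45.1]
orientation: [-1.818, 1.817, 0.659]
ft_force: [0.6, -0.0, -2.5]
width: 13.9
t: 7.35
ee_pos: [511.9, 239.7, 44.3]
orientation: [-1.817, 1.817, 0.658]
ft_force: [-0.8, -0.1, -1.9]
width: 13.7
grasp pt [511.9 227.7  58.6] toolx [ 0.001 -0.767 -0.642] tooly [-1.     0.001 -0.002] q [0.057 0.688 1.974 1.108 0.799 2.267]
```

```bash
python3 -m jog '{"delta_rot":[[0,0,0],[0,0,0],[0,0,0]],"translation":[[0.4,0,0.5],[0.8,0,1],[0.8,0,1]],"hand":[-1,-1,-1]}'
python3 -c "
from h import *
here()"
```

```text
t: 7.65
ee_pos: [512.1, 239.8, 43.8]
orientation: [-1.816, 1.816, 0.658]
ft_force: [-0.8, -2.5, 4.6]
width: 13.9
grasp pt [512.1 227.8  58.1] toolx [ 0.001 -0.766 -0.643] tooly [-1.     0.001 -0.003] q [0.056 0.689 1.973 1.11  0.799 2.264]
```

```bash
python3 -m jog '{"delta_rot":[[0,0,0],[0,0,0],[0,0,0],[0,0,0],[0,0,0]],"translation":[[0,0,0],[0,0,0],[0,0,0],[0,0,0],[0,0,0]],"hand":[-0.3,0.2,0.5,0.5,0.5]}'
python3 -m jog '{"delta_rot":[[0,0,0],[0,0,0],[0,0,0],[0,0,0],[0,0,0]],"translation":[[0,0,-5],[0,0,-20],[0,0,-50],[0,0,-85],[0,0,-120]],"hand":[1,1,1,1,1]}'
python3 - <<'E'
from h import *
here();delta((530,228,190),-135,40)
E
```

```text
t: 8.15
ee_pos: [511.9, 239.8, 42.9]
orientation: [-1.817, 1.817, 0.658]
ft_force: [-0.5, 0.2, -0.3]
width: 50.2
t: 8.65
ee_pos: [511.2, 161.2, 136.5]
orientation: [-1.817, 1.817, 0.658]
ft_force: [-0.1, -0.2, -0.2]
width: 87.1
grasp pt [511.2 149.2 150.8] toolx [ 0.001 -0.767 -0.641] tooly [-1.     0.001 -0.002] q [-0.096  0.509  1.969  0.888  0.967  2.407]
t 8.65 F [-0.1 -0.2 -0.2] w 87.1 trans [-82.9, -10.3, 18.2] rot [-0.5062, -0.0024, -0.6016] deg 45.0
```

```bash
python3 -m jog '{"delta_rot":[[-0.09,0,-0.107],[-0.18,0,-0.214],[-0.269,0,-0.321],[-0.359,0,-0.428],[-0.449,0,-0.535]],"translation":[[-17,-2,4],[-34,-4,8],[-50,-6,12],[-67,-8,15],[-83,-10,18]],"hand":[1,1,1,1,1]}'
python3 -m jog '{"delta_rot":[[-0.09,0,-0.107],[-0.18,0,-0.214],[-0.269,0,-0.321],[-0.359,0,-0.428],[-0.449,0,-0.535]],"translation":[[0,0,0],[0,0,0],[0,0,0],[0,0,0],[0,0,0]],"hand":[1,1,1,1,1]}'
python3 -m jog '{"delta_rot":[[-0.09,0,-0.107],[-0.18,0,-0.214],[-0.269,0,-0.321],[-0.359,0,-0.428],[-0.449,0,-0.535]],"translation":[[0,0,0],[0,0,0],[0,0,0],[0,0,0],[0,0,0]],"hand":[1,1,1,1,1]}'
python3 -m jog '{"delta_rot":[[-0.09,0,-0.107],[-0.18,0,-0.214],[-0.269,0,-0.321],[-0.359,0,-0.428],[-0.449,0,-0.535]],"translation":[[0,0,0],[0,0,0],[0,0,0],[0,0,0],[0,0,0]],"hand":[1,1,1,1,1]}'
python3 - <<'E'
from h import *
here();delta((512,227.8,58),0,40,110)
E
```

```text
t: 9.15
ee_pos: [522.1, 237.0, 175.8]
orientation: [-2.46, 1.141, 0.89]
ft_force: [-0.0, 0.8, 0.2]
width: 87.6
t: 9.65
ee_pos: [522.2, 236.6, 175.4]
orientation: [-2.892, 0.248, 1.048]
ft_force: [0.0, 0.6, 0.4]
width: 87.9
t: 10.15
ee_pos: [522.3, 236.9, 175.4]
orientation: [2.697, 0.727, -0.978]
ft_force: [0.5, 0.8, -0.2]
width: 87.9
t: 10.65
ee_pos: [522.3, 237.2, 175.5]
orientation: [2.15, 1.511, -0.78]
ft_force: [0.1, 0.2, 1.5]
width: 87.7
grasp pt [526.3 248.6 189.9] toolx [ 0.261  0.72  -0.643] tooly [ 0.941 -0.337  0.004] q [ 0.609  0.7    1.451 -0.385  1.588  1.068]
t 10.65 F [0.1 0.2 1.5] w 87.7 trans [63.4, -26.5, 8.7] rot [-0.2179, 0.0015, -0.2662] deg 19.7
```

```bash
python3 -m jog '{"delta_rot":[[-0.09,0,-0.107],[-0.17,0,-0.2],[-0.218,0.0015,-0.266],[-0.218,0.0015,-0.266],[-0.218,0.0015,-0.266]],"translation":[[16,-7,2],[32,-13,4],[48,-20,6],[63,-26,9],[63,-26,9]],"hand":[1,1,1,1,1]}'
python3 -m jog '{"delta_rot":[[0,0,0]],"translation":[[0,0,0]],"hand":[1]}'
python3 - <<'E'
from h import *
here();delta((512,227.8,58),0,40,110)
s=get_obs();im=optics.get_image("wrist");cv2.imwrite("pics/w4.png",im[...,::-1])
print(blobs(im,(105,150,60),(125,255,255),(220,130,300,235),30)[0])
np.save("w4.npy",(optics.calibration("wrist"),s),allow_pickle=True)
E
```

```text
t: 11.15
ee_pos: [511.3, 287.0, 126.3]
orientation: [1.823, 1.813, -0.665]
ft_force: [-0.1, 0.1, 0.4]
width: 87.4
t: 11.25
ee_pos: [512.4, 286.1, 127.3]
orientation: [1.824, 1.812, -0.664]
ft_force: [-0.0, -0.7, -0.2]
width: 87.8
grasp pt [512.5 298.2 141.7] toolx [ 0.005  0.766 -0.642] tooly [ 1.    -0.007 -0.001] q [ 0.74   0.736  1.514 -0.496  1.428  0.955]
t 11.25 F [-0.  -0.7 -0.2] w 87.8 trans [-0.1, -0.5, -0.7] rot [-0.005, -0.0004, -0.0049] deg 0.4
[(498, [256.5, 179.8], [250, 162, 14, 37]), (50, [256.3, 215.3], [249, 205, 16, 17])]
```

View pics/w4.png

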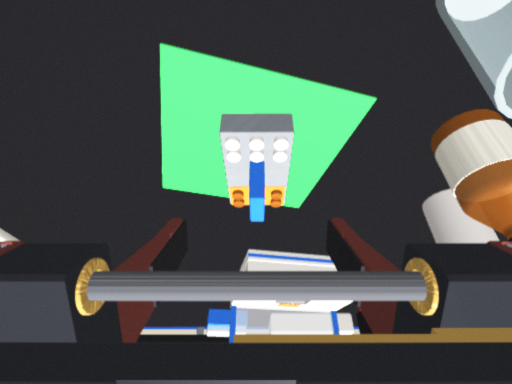

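The carrier stands upright on the mat, white end to +y (camera side), orange end toward the analyser; fin at ≈(250–264,162–221). Measuring the fin top exactly.

```bash
python3 - <<'E'
from h import *
def edges(p,r0,r1):
    im=cv2.imread(p)[...,::-1].astype(float); return [(y,im[y,252:261].mean(0).round().astype(int).tolist()) for y in list(range(*r0))+list(range(*r1))]
print("w1",edges("pics/w1.png",(196,204),(219,227)))
print("w4",edges("pics/w4.png",(193,201),(215,225)))
E
```

```text
w1 [(196, [21, 56, 123]), (197, [20, 55, 122]), (198, [20, 55, 123]), (199, [20, 59, 130]), (200, [27, 75, 163]), (201, [36, 99, 206]), (202, [40, 111, 227]), (203, [40, 115, 231]), (219, [40, 115, 232]), (220, [41, 116, 232]), (221, [42, 116, 232]), (222, [46, 116, 230]), (223, [91, 126, 210]), (224, [147, 151, 166]), (225, [172, 170, 170]), (226, [175, 172, 171])]
w4 [(193, [43, 108, 216]), (194, [44, 108, 217]), (195, [44, 109, 218]), (196, [44, 111, 223]), (197, [54, 136, 243]), (198, [72, 177, 254]), (199, [82, 201, 255]), (200, [82, 205, 255]), (215, [81, 206, 255]), (216, [82, 207, 255]), (217, [81, 206, 255]), (218, [82, 207, 255]), (219, [81, 205, 255]), (220, [77, 191, 255]), (221, [61, 138, 242]), (222, [47, 60, 99]), (223, [44, 43, 47]), (224, [43, 42, 46])]
```

```bash
python3 - <<'E'
from h import *
c=np.load("w1.npy",allow_pickle=True).item()
Q=onz(c,[(255.9,200.4),(255.9,223.4)],92);print("w1",Q.round(1).tolist(),np.linalg.norm(Q[1]-Q[0]),Q.mean(0))
c4,s=np.load("w4.npy",allow_pickle=True)
Q=onz(c4,[(256.7,197.6),(256.7,221.3)],73);print("w4",Q.round(1).tolist(),np.linalg.norm(Q[1]-Q[0]),Q.mean(0))
d=(Q[1]-Q[0]);print("yaw",np.degrees(np.arctan2(d[1],d[0]))+90)
ax=np.array([np.cos(np.radians(-102.1)),np.sin(np.radians(-102.1))])
E
```

```text
w1 [[600.6, -138.0, 92.0], [592.1, -177.1, 92.0]] 40.06395061268854 [ 596.31649596 -157.54214579   92.        ]
w4 [[512.4, 248.1, 73.0], [512.1, 207.8, 73.0]] 40.337579042788825 [512.25587556 227.96470579  73.        ]
yaw -0.3503084407122685
```

```bash
python3 -c "
from h import *
delta((512.2,228.1,58.4),-0.2,40,0)"
```

```text
t 11.3 F [ 0.7 -0.2 -0.1] w 87.4 trans [-0.0, 0.1, 108.9] rot [-0.0027, -0.0008, -0.0025] deg 0.2
```

```bash
python3 -m jog '{"delta_rot":[[-0.0027,-0.0008,-0.0025],[-0.0027,-0.0008,-0.0025],[-0.0027,-0.0008,-0.0025],[-0.0027,-0.0008,-0.0025],[-0.0027,-0.0008,-0.0025]],"translation":[[0,0.1,25],[0,0.1,55],[0,0.1,80],[0,0.1,97],[0,0.1,104]],"hand":[1,1,1,1,1]}'
python3 -m jog '{"delta_rot":[[0,0,0],[0,0,0],[0,0,0]],"translation":[[0,0,4.9],[0,0,4.9],[0,0,4.9]],"hand":[1,1,1]}'
python3 -c "
from h import *
delta((512.2,228.1,58.4),-0.2,40,0)"
```

```text
t: 11.8
ee_pos: [511.5, 218.1, 46.7]
orientation: [1.82, 1.815, -0.665]
ft_force: [-0.3, -0.0, -0.1]
width: 87.6
t: 12.1
ee_pos: [512.0, 217.4, 44.2]
orientation: [1.818, 1.817, -0.661]
ft_force: [0.1, 0.9, 0.2]
width: 87.6
t 12.1 F [0.1 0.9 0.2] w 87.6 trans [-1.0, 0.1, 0.9] rot [0.0019, -0.001, 0.0019] deg 0.2
```

```bash
python3 -m jog '{"delta_rot":[[0,0,0],[0,0,0]],"translation":[[-0.7,0,0.6],[-0.7,0,0.6]],"hand":[1,1]}'
python3 -c "
from h import *
delta((512.2,228.1,58.4),-0.2,40,0)"
python3 -m jog '{"delta_rot":[[0,0,0]],"translation":[[0,0,0]],"hand":[1]}'
python3 -c "
from h import *
delta((512.2,228.1,58.4),-0.2,40,0)"
```

```text
t: 12.3
ee_pos: [511.7, 216.3, 44.0]
orientation: [1.818, 1.817, -0.661]
ft_force: [1.1, 0.1, -0.2]
width: 88.3
t 12.3 F [ 1.1  0.1 -0.2] w 88.3 trans [-0.2, 0.5, 0.1] rot [0.0017, -0.0006, 0.0024] deg 0.2
t: 12.4
ee_pos: [511.5, 216.1, 43.8]
orientation: [1.818, 1.817, -0.662]
ft_force: [0.8, -0.9, 1.5]
width: 87.7
t 12.4 F [ 0.8 -0.9  1.5] w 87.7 trans [-0.2, 0.6, -0.2] rot [0.0014, -0.0004, 0.0025] deg 0.2
```

Good; close and lift.

```bash
python3 -m jog '{"delta_rot":[[0,0,0],[0,0,0],[0,0,0],[0,0,0],[0,0,0]],"translation":[[0,0.4,0],[0,0.4,0],[0,0.4,0],[0,0.4,0],[0,0.4,0]],"hand":[-1,-1,-1,-1,-1]}'
python3 -m jog '{"delta_rot":[[0,0,0],[0,0,0],[0,0,0],[0,0,0],[0,0,0]],"translation":[[0,0,0],[0,0,0],[0,0,0],[0,0,0],[0,0,0]],"hand":[-1,-1,-1,-1,-1]}'
python3 -c "
from h import *
here()"
python3 -m jog '{"delta_rot":[[0,0,0],[0,0,0],[0,0,0],[0,0,0],[0,0,0]],"translation":[[-3.9,0,-4.6],[-11,0,-13],[-22,0,-26],[-36,0,-43],[-48,0,-57]],"hand":[-1,-1,-1,-1,-1]}'
python3 - <<'E'
from h import *
here();s=get_obs();print(s["ft_force"])
im=optics.get_image("wrist");cv2.imwrite("pics/w5.png",im[...,::-1])
delta((628,-8,135),-12.1,40)
E
```

```text
t: 12.9
ee_pos: [511.8, 215.7, 43.5]
orientation: [1.818, 1.817, -0.663]
ft_force: [0.1, -0.2, 0.2]
width: 51.6
t: 13.4
ee_pos: [511.9, 215.8, 43.5]
orientation: [1.818, 1.817, -0.662]
ft_force: [-0.3, -0.8, 0.1]
width: 13.7
grasp pt [511.9 227.8  57.8] toolx [ 0.     0.766 -0.643] tooly [ 1.    -0.001 -0.001] q [ 0.663  0.807  1.636 -0.566  1.232  1.003]
t: 13.9
ee_pos: [512.2, 215.9, 120.3]
orientation: [1.818, 1.817, -0.661]
ft_force: [0.2, -0.1, -2.8]
width: 13.8
grasp pt [512.2 227.9 134.6] toolx [ 0.001  0.767 -0.642] tooly [ 1.    -0.001  0.   ] q [ 0.662  0.691  1.634 -0.548  1.331  0.939]
[ 0.21943973 -0.07822942 -2.75301505]
t 13.95 F [ 0.8 -0.4 -0.4] w 13.6 trans [-179.6, 112.3, 153.4] rot [0.1375, -0.0029, 0.159] deg 12.0
```

View pics/w5.png

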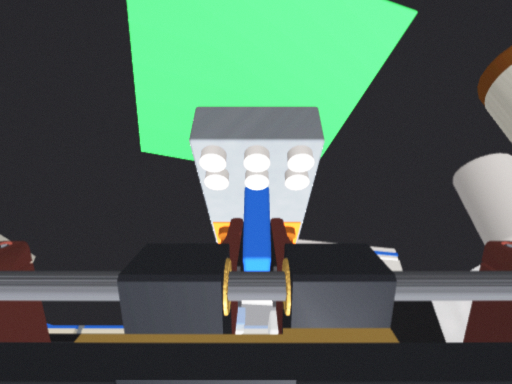

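Carrier held by the fin, block's near top edge at row ≈140, as before (139 in w3). Compare precisely.

```bash
python3 - <<'E'
from h import *
for p in ("w3","w5"):
    im=cv2.imread(f"pics/{p}.png").astype(float).sum(2)
    for x0,x1 in((225,240),(275,290)):
        print(p,"block edge",[(y,int(im[y,x0:x1].mean())) for y in range(135,145)])
    print(p,"fin foot",[(y,int(im[y,252:262].mean())) for y in range(183,194)])
    print(p,"fin sides row 205",im[205,240:275].astype(int).tolist())
    print(p,"block sides row 143",[int(v) for v in im[143,186:200]],[int(v) for v in im[143,314:328]])
E
```

```text
w3 block edge [(135, 193), (136, 204), (137, 240), (138, 286), (139, 284), (140, 340), (141, 421), (142, 429), (143, 429), (144, 429)]
w3 block edge [(135, 195), (136, 207), (137, 247), (138, 292), (139, 289), (140, 342), (141, 423), (142, 429), (143, 429), (144, 428)]
w3 fin foot [(183, 265), (184, 264), (185, 259), (186, 249), (187, 244), (188, 233), (189, 199), (190, 193), (191, 194), (192, 191), (193, 193)]
w3 fin sides row 205 [397, 396, 390, 372, 200, 180, 181, 199, 187, 190, 183, 197, 193, 184, 186, 191, 194, 193, 194, 192, 198, 195, 196, 193, 197, 192, 194, 190, 191, 249, 384, 403, 401, 407, 405]
w3 block sides row 143 [699, 696, 686, 520, 373, 406, 438, 433, 428, 428, 423, 425, 434, 424] [429, 431, 433, 427, 431, 428, 446, 428, 406, 475, 682, 697, 696, 695]
w5 block edge [(135, 370), (136, 369), (137, 373), (138, 416), (139, 515), (140, 605), (141, 653), (142, 670), (143, 679), (144, 679)]
w5 block edge [(135, 361), (136, 362), (137, 363), (138, 405), (139, 505), (140, 595), (141, 641), (142, 661), (143, 669), (144, 668)]
w5 fin foot [(183, 765), (184, 765), (185, 765), (186, 765), (187, 765), (188, 765), (189, 748), (190, 497), (191, 360), (192, 355), (193, 356)]
w5 fin sides row 205 [679, 682, 680, 654, 405, 330, 348, 353, 353, 359, 362, 357, 355, 358, 356, 359, 356, 355, 358, 361, 358, 356, 362, 358, 359, 358, 352, 345, 359, 459, 661, 676, 679, 683, 676]
w5 block sides row 143 [509, 512, 505, 517, 596, 656, 671, 675, 675, 674, 679, 677, 675, 675] [669, 669, 671, 670, 670, 672, 673, 670, 658, 628, 548, 523, 519, 522]
```

```bash
python3 -m jog '{"delta_rot":[[0.0275,0,0.032],[0.055,0,0.064],[0.0825,0,0.095],[0.11,0,0.127],[0.1375,-0.003,0.159]],"translation":[[-25,15,14],[-55,34,40],[-86,54,66],[-117,73,95],[-148,92,120]],"hand":[-1,-1,-1,-1,-1]}'
python3 - <<'E'
from h import *
here();delta((628,-8,145),-12.1,40)
E
```

```text
t: 14.45
ee_pos: [604.1, 23.2, 121.5]
orientation: [2.026, 1.637, -0.745]
ft_force: [0.5, 0.2, -2.2]
width: 13.7
grasp pt [606.7  35.  135.8] toolx [ 0.159  0.747 -0.645] tooly [ 0.977 -0.211 -0.004] q [ 0.308  0.717  1.575 -0.617  1.306  0.827]
t 14.45 F [ 0.5  0.2 -2.2] w 13.7 trans [-34.6, 30.0, 17.1] rot [-0.004, 0.0032, 0.0011] deg 0.3
```

```bash
python3 -m jog '{"delta_rot":[[-0.004,0.003,0.001],[-0.004,0.003,0.001],[-0.004,0.003,0.001],[-0.004,0.003,0.001]],"translation":[[-12,10,5],[-24,20,11],[-34.6,30,17],[-34.6,30,17]],"hand":[-1,-1,-1,-1]}'
python3 - <<'E'
from h import *
here();delta((596.1,-157.2,110),-12.1,40)
E
```

```text
t: 14.85
ee_pos: [625.9, -18.6, 131.1]
orientation: [2.025, 1.639, -0.736]
ft_force: [-0.8, -0.5, -3.0]
width: 13.8
grasp pt [628.4  -6.8 145.4] toolx [ 0.16   0.749 -0.643] tooly [ 0.978 -0.208  0.001] q [ 0.241  0.712  1.556 -0.647  1.29   0.77 ]
t 14.85 F [-0.8 -0.5 -3. ] w 13.8 trans [-95.1, -0.3, 126.0] rot [0.0017, 0.0001, 0.0004] deg 0.1
```

```bash
python3 -m jog '{"delta_rot":[[0,0,0],[0,0,0],[0,0,0],[0,0,0],[0,0,0]],"translation":[[-20,0,26.5],[-42,0,56],[-64,0,85],[-82,0,109],[-95,0,126]],"hand":[-1,-1,-1,-1,-1]}'
python3 -m jog '{"delta_rot":[[0,0,0],[0,0,0]],"translation":[[0,0,0],[0,0,0]],"hand":[-1,-1]}'
python3 - <<'E'
from h import *
here();delta((596.1,-157.2,102),-12.1,40)
im=optics.get_image("wrist");cv2.imwrite("pics/w6.png",im[...,::-1])
E
```

```text
t: 15.35
ee_pos: [592.2, -168.5, 94.5]
orientation: [2.024, 1.641, -0.739]
ft_force: [-0.0, -0.5, -2.2]
width: 14.0
t: 15.55
ee_pos: [593.3, -167.2, 94.9]
orientation: [2.024, 1.64, -0.737]
ft_force: [-0.4, 0.0, -2.3]
width: 13.8
grasp pt [ 595.8 -155.5  109.3] toolx [ 0.159  0.749 -0.643] tooly [ 0.978 -0.207 -0.   ] q [ 0.024  0.704  1.695 -0.783  1.089  0.734]
t 15.55 F [-0.4  0.  -2.3] w 13.8 trans [3.4, 0.7, 6.6] rot [0.0012, -0.0, 0.0019] deg 0.1
```

View pics/w6.png

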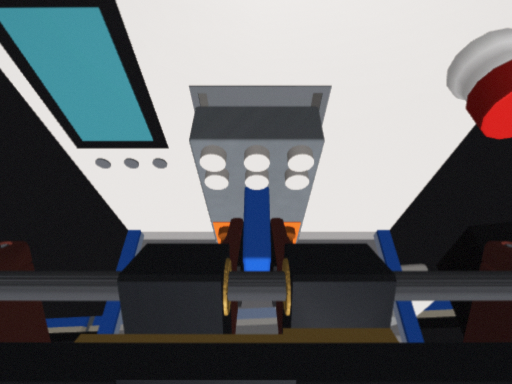

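Carrier hangs over the pocket, aligned: block columns 191–321, pocket rim 190–331 (pocket a bit to +y as the ball had pushed the carrier to −y). I'll enter with +0.7 mm y bias.

```bash
python3 -m jog '{"delta_rot":[[0.001,0,0.002],[0.001,0,0.002],[0.001,0,0.002]],"translation":[[2,1.4,4],[4.3,1.4,7.8],[4.3,1.4,7.8]],"hand":[-1,-1,-1]}'
python3 -c "
from h import *
here();delta((596.7,-157.4,100),-12.1,40)"
```

```text
t: 15.9
ee_pos: [594.2, -169.6, 85.5]
orientation: [2.026, 1.639, -0.738]
ft_force: [-0.5, 0.0, -2.7]
width: 14.0
grasp pt [ 596.7 -157.8   99.8] toolx [ 0.16   0.749 -0.643] tooly [ 0.978 -0.209 -0.   ] q [ 0.021  0.72   1.693 -0.79   1.079  0.744]
t 15.9 F [-0.5  0.  -2.7] w 14.0 trans [0.2, -0.1, -0.4] rot [-0.0001, 0.0005, 0.0006] deg 0.0
```

```bash
python3 -m jog '{"delta_rot":[[0,0,0],[0,0,0],[0,0,0],[0,0,0]],"translation":[[0.8,0,0.5],[1.5,0,1.2],[2.2,0,1.9],[2.8,0,2.7]],"hand":[-1,-1,-1,-1]}'
python3 -m jog '{"delta_rot":[[0,0,0],[0,0,0],[0,0,0],[0,0,0]],"translation":[[0.6,0,0.8],[1.3,0,1.5],[1.9,0,2.3],[2.6,0,3.1]],"hand":[-1,-1,-1,-1]}'
python3 -c "
from h import *
here();print(get_obs()['moment'])"
```

```text
t: 16.3
ee_pos: [594.4, -169.8, 82.4]
orientation: [2.027, 1.637, -0.738]
ft_force: [-0.2, 0.6, -2.1]
width: 13.9
t: 16.7
ee_pos: [594.4, -169.8, 78.3]
orientation: [2.027, 1.637, -0.737]
ft_force: [0.0, 1.0, -2.2]
width: 13.8
grasp pt [ 596.9 -158.1   92.6] toolx [ 0.161  0.749 -0.643] tooly [ 0.978 -0.21   0.001] q [ 0.02   0.731  1.693 -0.794  1.07   0.754]
[ 0.66022702 -0.12354572  0.03823849]
```

```bash
python3 -m jog '{"delta_rot":[[0,0,0],[0,0,0],[0,0,0],[0,0,0],[0,0,0]],"translation":[[0.6,0,0.8],[1.3,0,1.5],[1.9,0,2.3],[2.6,0,3.1],[3.2,0,3.8]],"hand":[-1,-1,-1,-1,-1]}'
python3 -c "
from h import *
here();print(get_obs()['moment'])"
```

```text
t: 17.2
ee_pos: [594.0, -169.8, 73.4]
orientation: [2.027, 1.637, -0.739]
ft_force: [-2.7, 3.3, 0.9]
width: 13.7
grasp pt [ 596.5 -158.    87.7] toolx [ 0.161  0.749 -0.643] tooly [ 0.978 -0.21  -0.   ] q [ 0.021  0.739  1.693 -0.797  1.065  0.76 ]
[ 0.60070024  0.36627048 -0.33343471]
```

```bash
python3 -m jog '{"delta_rot":[[0,0,0],[0,0,0],[0,0,0],[0,0,0],[0,0,0]],"translation":[[0.6,-0.3,-0.4],[1.3,-0.3,0.4],[2,-0.3,1.2],[2.6,-0.3,1.9],[3.2,-0.3,2.7]],"hand":[-1,-1,-1,-1,-1]}'
python3 -c "
from h import *
here();print(get_obs()['moment'])"
```

```text
t: 17.7
ee_pos: [594.0, -169.2, 69.1]
orientation: [2.027, 1.637, -0.738]
ft_force: [-3.8, 0.7, -0.5]
width: 13.4
grasp pt [ 596.5 -157.4   83.4] toolx [ 0.161  0.749 -0.643] tooly [ 0.978 -0.21  -0.   ] q [ 0.021  0.745  1.693 -0.799  1.061  0.766]
[ 0.46204752  0.43781699 -0.36261073]
```

```bash
python3 -m jog '{"delta_rot":[[0,0,0],[0,0,0],[0,0,0],[0,0,0],[0,0,0]],"translation":[[0.8,0,1],[1.6,0,2],[2.5,0,3],[3.4,0,4],[4.1,0,4.9]],"hand":[-1,-1,-1,-1,-1]}'
python3 -c "
from h import *
here()"
python3 -m jog '{"delta_rot":[[0,0,0],[0,0,0],[0,0,0]],"translation":[[0.4,0,0.5],[0.6,0,0.8],[0.6,0,0.8]],"hand":[-1,-1,-1]}'
python3 -c "
from h import *
here()"
```

```text
t: 18.2
ee_pos: [594.2, -169.1, 62.7]
orientation: [2.027, 1.637, -0.738]
ft_force: [-3.2, 0.4, -0.7]
width: 13.6
grasp pt [ 596.7 -157.3   77. ] toolx [ 0.161  0.749 -0.643] tooly [ 0.978 -0.21   0.   ] q [ 0.022  0.755  1.693 -0.804  1.054  0.774]
t: 18.5
ee_pos: [594.2, -169.1, 62.5]
orientation: [2.026, 1.636, -0.738]
ft_force: [-5.2, 1.5, 5.6]
width: 13.8
grasp pt [ 596.7 -157.3   76.8] toolx [ 0.161  0.748 -0.644] tooly [ 0.978 -0.21   0.001] q [ 0.022  0.756  1.693 -0.804  1.054  0.775]
```

Floor met (force up). Press a touch more, then release and back off.

```bash
python3 -m jog '{"delta_rot":[[0,0,0],[0,0,0],[0,0,0]],"translation":[[0.4,0,0.5],[0.8,0,1],[0.8,0,1]],"hand":[-1,-1,-1]}'
python3 -m jog '{"delta_rot":[[0,0,0],[0,0,0],[0,0,0],[0,0,0],[0,0,0]],"translation":[[-0.8,0,-1],[-0.8,0,-1],[-0.8,0,-1],[-0.8,0,-1],[-0.8,0,-1]],"hand":[-0.5,0,0.5,1,1]}'
python3 -m jog '{"delta_rot":[[0,0,0],[0,0,0],[0,0,0]],"translation":[[0,0,0],[0,0,0],[0,0,0]],"hand":[1,1,1]}'
python3 -m jog '{"delta_rot":[[0,0,0],[0,0,0],[0,0,0],[0,0,0],[0,0,0]],"translation":[[0,0,-8],[0,0,-25],[0,0,-50],[0,0,-80],[0,0,-109]],"hand":[1,1,1,1,1]}'
python3 -m jog '{"delta_rot":[[0,0,0],[0,0,0]],"translation":[[0,0,0],[0,0,0]],"hand":[1,1]}'
python3 - <<'E'
from h import *
here()
im=optics.get_image("wrist");cv2.imwrite("pics/w7.png",im[...,::-1]);c=optics.calibration("wrist")
g=im[:,252:261].mean(1)
print([(y,g[y].astype(int).tolist()) for y in list(range(196,206))+list(range(219,228))+list(range(122,142,1))])
np.save("w7.npy",c,allow_pickle=True)
E
```

```text
t: 18.8
ee_pos: [594.2, -169.1, 62.5]
orientation: [2.026, 1.635, -0.739]
ft_force: [-8.0, 5.3, 14.6]
width: 13.7
t: 19.3
ee_pos: [594.5, -169.2, 61.7]
orientation: [2.026, 1.637, -0.737]
ft_force: [0.1, -0.2, 0.2]
width: 50.4
t: 19.6
ee_pos: [594.2, -169.2, 61.8]
orientation: [2.027, 1.637, -0.738]
ft_force: [-0.3, -0.4, -0.6]
width: 74.5
t: 20.1
ee_pos: [609.3, -99.0, 147.3]
orientation: [2.027, 1.637, -0.736]
ft_force: [-0.0, -0.4, -0.3]
width: 88.1
t: 20.3
ee_pos: [609.3, -99.9, 146.1]
orientation: [2.026, 1.638, -0.735]
ft_force: [-0.7, -0.9, -0.6]
width: 87.9
grasp pt [611.8 -88.1 160.4] toolx [ 0.161  0.749 -0.643] tooly [ 0.978 -0.209  0.002] q [ 0.127  0.653  1.633 -0.703  1.221  0.712]
[(196, [21, 56, 127]), (197, [23, 64, 143]), (198, [33, 88, 186]), (199, [40, 108, 221]), (200, [41, 115, 230]), (201, [41, 116, 232]), (202, [40, 116, 232]), (203, [41, 116, 232]), (204, [41, 116, 232]), (205, [40, 116, 232]), (219, [41, 116, 232]), (220, [46, 117, 230]), (221, [90, 127, 211]), (222, [148, 152, 167]), (223, [173, 171, 171]), (224, [176, 174, 173]), (225, [176, 173, 173]), (226, [174, 171, 171]), (227, [161, 159, 158]), (122, [236, 233, 232]), (123, [220, 217, 214]), (124, [150, 148, 149]), (125, [111, 114, 119]), (126, [114, 117, 124]), (127, [114, 117, 123]), (128, [98, 101, 107]), (129, [66, 69, 73]), (130, [61, 64, 68]), (131, [67, 70, 74]), (132, [90, 95, 100]), (133, [119, 125, 131]), (134, [127, 133, 139]), (135, [128, 131, 136]), (136, [128, 128, 128]), (137, [128, 125, 124]), (138, [127, 124, 122]), (139, [132, 129, 126]), (140, [171, 168, 165]), (141, [219, 216, 213])]
```

View pics/w7.png

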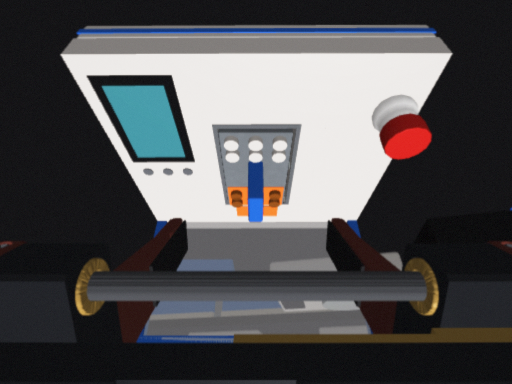

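```bash
python3 - <<'E'
from h import *
for n,f,b,r in(("w1",200.4,223.4,127.9),("w7",198.1,221.4,124)):
    c=np.load(n+".npy",allow_pickle=True).item()
    Q=onz(c,[(255.9,f),(255.9,b)],92);rim=onz(c,[(255.9,r)],44)[0]
    print(n,np.linalg.norm(Q[1]-Q[0]).round(1),Q.mean(0).round(1),"fin-rim",np.linalg.norm(Q.mean(0)[:2]-rim[:2]).round(1))
    im=cv2.imread(f"pics/{n}.png").astype(float).sum(2)
im=cv2.imread("pics/w7.png")[...,::-1].copy();c=np.load("w7.npy",allow_pickle=True).item()
print(blobs(im,(8,150,120),(22,255,255),(200,120,310,225))[0]); print(get_obs()["ft_force"],get_obs()["t"])
E
```

```text
w1 40.1 [ 596.3 -157.5   92. ] fin-rim 59.3
w7 39.5 [ 596.  -155.7   92. ] fin-rim 58.9
[(398, [238.9, 199.1], [228, 187, 20, 29]), (413, [271.8, 199.7], [263, 187, 21, 29])]
[-0.81021061  0.3996406  -0.54444062] 20.35
```

```bash
python3 -c "
from workcell import ctrl; print(ctrl.close_job())"
```

```text
the job is handed in; nothing more can be done
None
```

I lifted the carrier out by its fin and turned it half a turn over the mat. I set it down there, gripped it again from the other side, and pressed it back into the pocket with the orange end at the back. The job was handed in at about 20.4 s of the 64 s, with the gripper open and clear; no verdict was reported.

**Seated:** The press ended at grasp height 76.8 mm, against 77.1 mm when I first gripped it. The hand stopped going down there while the upward force rose to about 15 N, so I take it to be on the pocket floor.

**Position:** In the last wrist picture the white caps face the front and the orange end lies at the orange patch. The fin is 58.9 mm from the pocket's front rim, against 59.3 mm at the start, so it sits within about 0.5 mm of where it was. The force reading was near zero after release.

**Checks that disagreed:**
- The fin's position in world coordinates came out 1.8 mm different between the first and last wrist pictures. The distance to the rim changed by only 0.4 mm, so I put this down to camera calibration, which is good to about 2 mm.
- While inserting, a sideways force of about 3 N came up along the pocket. I moved 0.6 mm towards the front and it went away.

I saw no sign of touching the guard. I did not measure the bystanders again at the end; the jar appears in its place in the last picture.

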